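# Find the check weight by heft and set it on the scale

### The job

One of the three identical closed cases holds the steel check weight for the scale. Heft the cases, lifting them clear of the worktop one at a time, until you know the heavy one; set them down upright on the worktop, take the cover off the heavy one, lay the cover on the worktop, and set the check weight gently on the scale's pan. Never have more than one case open; the other two must be closed at the end.

Things in the scene. Friction and masses are not known exactly. Their poses are not given: they have to be found in the camera images.
- case_1: one of three look-alike closed plastic cases, grey base and white cover (88 x 64 mm, 64 mm high with cover), loose. Origin: centre of its underside; x along the 88 mm, z up. Base 34 mm high. Any of them may be the heavy one: about 0.64 kg with the check weight, else 0.28 kg (each within 10 %). Heft by the base across its 64 mm, fingertips 8 to 20 mm above the worktop (the cover is 4 mm narrower).
- case_2: second case, same as case_1 outside. Inside each: a round well 40 mm wide in the middle of the base, floor 6 mm above the underside, where the steel check weight stands, or in the two light cases a white plastic blank of that shape: a cylinder 37 mm wide, 36 mm high, then a neck 16 mm wide, 3 mm high, then a grip knob 22 mm wide, 13 mm high; 52 mm in all.
- case_3: third case, same as case_1. Inside heights over the underside of any case: flat raised middle of the base 40 mm, underside of the weight's knob 45 mm, its top 58 mm. With the cover off the knob stands free at the case's centre (play 1.5 mm): fingertips at about 43 mm take it.
- cover_1: loose lift-off cover of case_1: plain white hollow cap 84 x 60 x 30 mm, walls 2.5 mm. Origin: centre of its open lower rim; x along its length, z up. On the closed case its rim is 34 mm and its top 64 mm above the worktop (2 mm play); it lifts straight up, held by its sides across the 60 mm, fingertips above the base.
- cover_2: cover of case_2, same as cover_1. The right-hand end of the worktop (x 0.42 to 0.54, y -0.46 to -0.39) is kept clear for laying a cover down.
- cover_3: cover of case_3, same as cover_1.
- pan_top (a point): centre of the top face of the scale's round steel pan, 84 mm wide, flat, 66 mm above the worktop when empty. The scale is a small white box 120 x 100 x 40 mm, fixed to the worktop, standing in a row with the cases.
- scale_pan (a joint): how far the sprung pan is pressed down, in m: 0 empty, stop at 0.02; about 900 N/m, so the check weight presses it down about 4 mm, a blank 0.2 mm.

How it is judged:
By the outcome, as a careful person would: the job done as asked, in the order asked, and still so for the second after the job is handed in, with the robot touching nothing.
It also fails if it takes over 72 s, if anything falls off the work surface, if the arm or the gripper's body presses on something with over 40 N, if the wrist force passes 120 N, or if a joint passes its speed limit or range.

### The arm

A 6-joint arm with a two-finger parallel gripper is mounted at the origin on a cart in front of the work surface, level with it; the furniture and walls round the work are solid. World frame = base frame: x ahead of the robot, y to its left, z up, the work surface at z = 0. Lengths are in m, angles in rad, forces in N, time in s.
With the tool pointing down it reaches from about 0.35 to 0.875 m from the base axis. Payload 4.2 kg.
Tool frame: the origin (TCP) lies at the very end of the fingers, on their centre line; the grasp point (between the pads) lies behind it (env.grasp_offset is the z of the grasp point in the tool frame, in m); z points along the fingers, x is the direction in which the jaws open and shut, and the axes are right-handed (so a half turn about z gives the same grasp; the last joint's range is limited). The gripper opens to 85 mm and grips with 20 to 120 N. Pads are 22 mm wide; open, the fingers measure 114 mm over their backs; the gripper's body (76 mm by 85 mm) begins 54 mm behind the grasp point. The pads swing forward as they close: fully open they stand 13 mm farther back than shut.
Start: joints at [-1.074, 0.385, 0.008, 0, -1.194, -0.259], TCP at [0.147, -0.607, 0.209] pointing down, gripper open.
Joint ranges: [-3.14, 3.14], [-1.21, 2.06], [-1.07, 1.41], [-3.16, 2.05], [-2.99, -0.16], [-3.1, 3.1]. Speed limits (rad/s): [2.79, 2.79, 3.14, 3.14, 3.14, 3.14].

### API

Orientations are given as a rotation vector (axis times angle).
In Python, from plant import env gives the robot as it stands.
- The arm moves only by the shell command python3 -m jog 'ROWS' [OPENING] [FORCE]. ROWS is JSON, one flat list of numbers, 4 for each row, row after row: the shift along the tool's x, y, z in m, then the turn about the tool's z in rad. A call has 1 to 20 rows; each row is the pose to reach, as a shift and turn from the pose measured when the call began, along the tool's axes at that moment; what a row does not reach only later rows make up. A row lasts 1/8 s, in which the tool goes at most 62.5 mm and 10.7 degrees, less where a joint would pass 70% of its speed; a pose out of reach is approached as far as the arm can. A call with a gripper value outside its range is refused whole. OPENING is the closure, from 0 (fully open) to 1 (shut), set as the call begins (- or left out, the last holds). The fingers move at their own pace and stop on an object; FORCE is the grip in N (left out, the last holds). Time passes only in rows, so rows that repeat a pose let the fingers close. It gives the time, the measured TCP pose, the force and the opening at its end, in the units of the state.
- env.state(): the state, without advancing time (a new reading comes with each control period).
- env.grab_frame(name): name is "scene" or "top" or "wrist"; returns a dict with "img" (420x560x3 uint8, blue, green, red), "fx", "fy", "cx", "cy" (pixels), "extrinsics" (4x4, takes a point from camera to world coordinates). Camera axes: x right, y down, z forward; pixel columns grow to the right and rows downward; lengths in m; the calibration is good to about 2 mm. A picture is of the moment at which its call begins. There is no depth.
- env.close_job(): hands the job in, once; it reports no verdict.
The state is a dict: "t": time; "joints": joint angles; "qd": joint speeds; "joint_efforts": joint torques, N m; "tcp_pos": TCP position; "orientation": TCP orientation; "ft_force": force on the tool from outside, world axes, zero at the start; "wrist_torque": the same for the moment, N m; "finger_gap": finger opening in m.
Only numpy, scipy, OpenCV 4.12 (cv2) and the standard library are available. Lean on these libraries where they do the work, as an engineer would, in place of code of your own. Each camera call takes 0.05 s, during which the arm holds its last target.

## Working session

There is one attempt and no reset: what is moved stays moved. The work goes in short steps, Python scripts to look and compute and a shell command to move; the robot and the scene stay as the last step left them, time stands still between calls to the robot, and variables do not carry over. Pictures are saved under pics/ and viewed, and the job is handed in when it is done.

```bash
ls; mkdir -p pics
python3 - <<'E'
from plant import env
import cv2
print(env.state(), env.grasp_offset)
for n in ("scene","top","wrist"):
    f=env.grab_frame(n); cv2.imwrite(f"pics/{n}0.png",f["img"]); print(n,f["fx"],f["fy"],f["cx"],f["cy"],f["extrinsics"])
E
```

```text
pics
{'t': 0.0, 'joints': array([-1.07437498e+00,  3.85539992e-01,  6.61715301e-03, -4.89763001e-04,
       -1.19396296e+00, -2.58588990e-01]), 'qd': array([-0.00045813,  0.00214296, -0.00222679,  0.00065116, -0.00029765,
       -0.00011234]), 'joint_efforts': array([-1.28278302e-04, -3.92292953e+01,  1.88393033e+01,  4.18601900e+00,
       -4.74112312e-03,  7.95604734e-06]), 'tcp_pos': array([ 0.14710923, -0.60679666,  0.20782959]), 'orientation': array([-1.94135846e+00, -2.46775485e+00, -1.95724339e-03]), 'ft_force': array([-0.06798702, -0.69964086,  0.45890033]), 'wrist_torque': array([-0.0400587 , -0.02861327,  0.05221669]), 'finger_gap': 0.08561329071627298} -0.0187
scene 436.5848065129798 436.5848065129798 277.35444674542407 215.23425960992694 [[-8.41940197e-01 -3.74091750e-01  3.88834240e-01  8.03929384e-02]
 [-5.39570608e-01  5.83043300e-01 -6.07391199e-01  5.37488142e-01]
 [ 5.12838339e-04 -7.21190594e-01 -6.92736505e-01  7.35127214e-01]
 [ 0.00000000e+00  0.00000000e+00  0.00000000e+00  1.00000000e+00]]
top 467.59271811737415 467.59271811737415 276.875905262541 209.47933764882157 [[-0.02927806 -0.98528183  0.16841176  0.3532094 ]
 [-0.99857496  0.03635153  0.03907189 -0.09413237]
 [-0.04461885 -0.16702781 -0.98494206  0.89587959]
 [ 0.          0.          0.          1.        ]]
wrist 320.4584014668517 320.4584014668517 288.76591954406325 206.8813154534692 [[-0.23440737  0.93860154  0.25314092  0.08276741]
 [ 0.97213674  0.22583058  0.06285466 -0.62223455]
 [ 0.00182852  0.26082119 -0.9653854   0.37234115]
 [ 0.          0.          0.          1.        ]]
```

View pics/scene0.png

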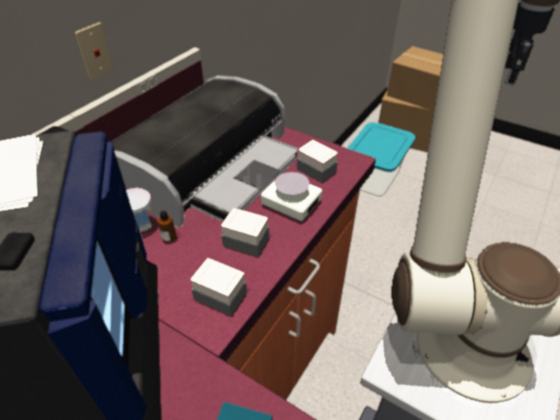

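View pics/top0.png

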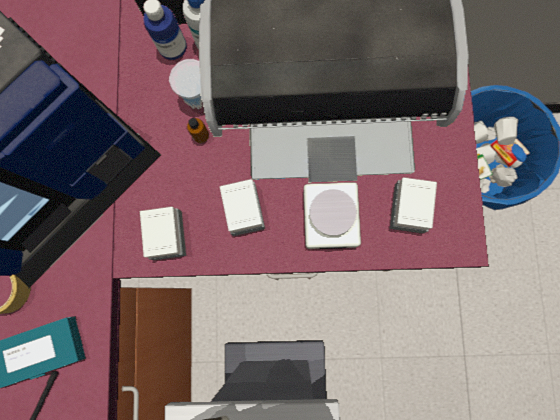

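View pics/wrist0.png

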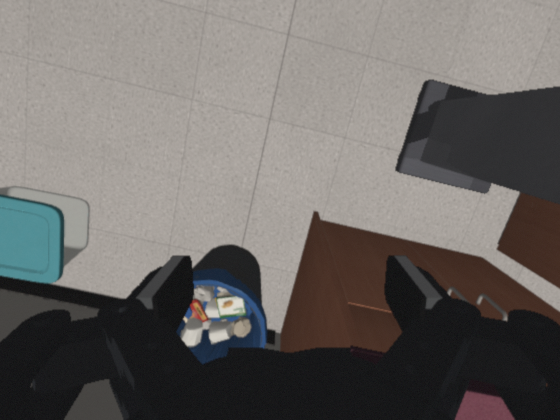

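The top view shows the three white covers at about (160,232), (241,206) and (416,204), and the scale at (332,215) with its pan at (333,211). I'll measure these next.

```bash
cat > h.py <<'E'
import numpy as np, cv2
from scipy.spatial.transform import Rotation as R
def ray(f,uv,z):
    uv=np.atleast_2d(np.asarray(uv,float)); E=f["extrinsics"]
    d=np.c_[(uv[:,0]-f["cx"])/f["fx"],(uv[:,1]-f["cy"])/f["fy"],np.ones(len(uv))]@E[:3,:3].T
    o=E[:3,3]; return o+d*((z-o[2])/d[:,2])[:,None]
def proj(f,P):
    E=f["extrinsics"]; p=(np.atleast_2d(P)-E[:3,3])@E[:3,:3]
    return np.c_[p[:,0]/p[:,2]*f["fx"]+f["cx"],p[:,1]/p[:,2]*f["fy"]+f["cy"]]
def rects(f,mask,z,amin=800,amax=6000):
    out=[]
    for c in cv2.findContours(mask,cv2.RETR_EXTERNAL,cv2.CHAIN_APPROX_NONE)[0]:
        a=cv2.contourArea(c)
        if amin<a<amax:
            w=ray(f,c[:,0,:],z)[:,:2]
            (x,y),(l,s),an=cv2.minAreaRect((w*1000).astype(np.float32))
            if l<s: l,s,an=s,l,an+90
            M=cv2.moments(c)
            out.append((c[:,0,:].mean(0).round(0),np.round([x,y,l,s,(an+90)%180-90],1),cv2.contourArea((w*1000).astype(np.float32))))
    return out
def toolR(s): return R.from_rotvec(s["orientation"]).as_matrix()
E
python3 - <<'E'
from h import *
from plant import env
f=env.grab_frame("top"); img=f["img"]; 
hsv=cv2.cvtColor(img,cv2.COLOR_BGR2HSV)
g=img.min(2)
for v in (170,200,220):
    m=((g>v)&(hsv[...,1]<50)).astype(np.uint8)*255
    m=cv2.morphologyEx(m,cv2.MORPH_CLOSE,np.ones((5,5)))
    print(v); [print(r) for r in rects(f,m,0.064)]
cv2.imwrite("pics/top1.png",cv2.resize(img[160:280,120:460],None,fx=2.3,fy=2.3,interpolation=cv2.INTER_CUBIC))
f=env.grab_frame("scene"); img=f["img"]
cv2.imwrite("pics/sc1.png",cv2.resize(img[130:330,170:360],None,fx=3,fy=3,interpolation=cv2.INTER_CUBIC))
E
```

```text
170
(array([ 29., 354.]), array([255.1, 382.6,  87.6,  38.7, -72.8]), 3193.7678016966674)
(array([158., 231.]), array([463.7, 155.7,  84.2,  60.8,   6.1]), 4874.236070753075)
(array([332., 215.]), array([ 4.834e+02, -1.589e+02,  1.139e+02,  9.500e+01, -1.000e-01]), 10457.41481659119)
(array([240., 204.]), array([507.4,   5.2,  84.8,  61.2,  10.6]), 4914.916694071426)
(array([417., 202.]), array([ 499.6, -311.4,   84.1,   60.8,  -10.4]), 4868.715441506822)
(array([197.,  48.]), array([ 8.170e+02,  9.940e+01,  2.088e+02,  7.730e+01, -3.000e-01]), 7410.205503188656)
200
(array([ 29., 354.]), array([255.1, 382.8,  86.9,  38.1, -72.8]), 3105.4583428970072)
(array([158., 231.]), array([463.6, 156. ,  83.2,  59.6,   6.1]), 4705.151089129853)
(array([332., 214.]), array([ 4.837e+02, -1.589e+02,  1.128e+02,  9.320e+01, -1.000e-01]), 10134.503565703752)
(array([240., 205.]), array([507.2,   5.5,  83.4,  59.7,  10.8]), 4736.414241942904)
(array([417., 202.]), array([ 499.5, -311.3,   83.4,   59.3,  -10.3]), 4719.475829741452)
220
(array([ 28., 354.]), array([255. , 383.2,  85.4,  37.4, -72.8]), 2986.69933847012)
(array([158., 231.]), array([463.6, 155.3,  82.9,  57.9,   6.1]), 4503.451523026568)
(array([330., 214.]), array([ 4.844e+02, -1.592e+02,  1.107e+02,  9.090e+01, -2.000e-01]), 3353.083814088721)
(array([240., 205.]), array([507.3,   5.5,  82.9,  58.1,  10.9]), 4569.719247055859)
(array([417., 202.]), array([ 499.6, -311.5,   82.6,   58.1,  -10.4]), 4547.856291634962)
```

View pics/top1.png

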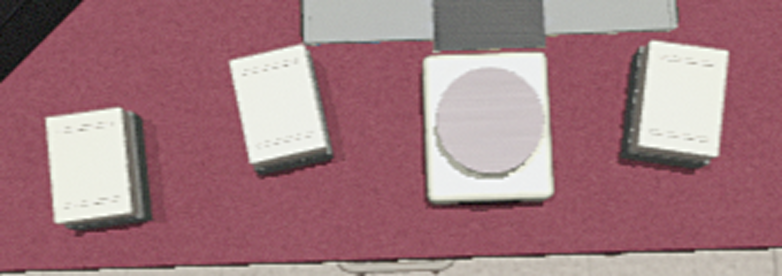

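View pics/sc1.png

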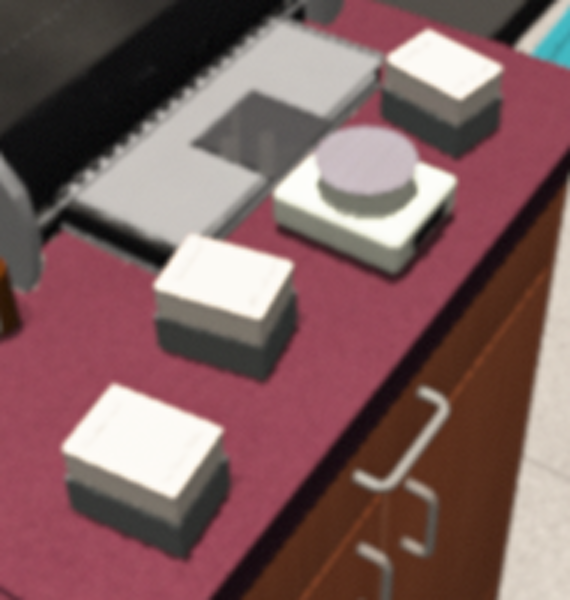

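The three case poses are clear. Next come the pan centre and the tool-frame geometry.

```bash
cat >> h.py <<'E'
def goal(s,xyz,yaw_deg):
    """tool-frame shift and turn so that TCP reaches xyz with jaw axis (tool x) along yaw (mod 180)"""
    Rt=toolR(s); d=Rt.T@(np.array(xyz)-s["tcp_pos"])
    cur=np.degrees(np.arctan2(Rt[1,0],Rt[0,0])); dy=(yaw_deg-cur+90)%180-90
    # tool z is down -> world yaw + equals tool z -
    return np.round(d,4), "turn",round(-np.radians(dy),3),"curyaw",round(cur,1),"tilt",np.round(Rt[:,2],4)
E
python3 - <<'E'
from h import *
from plant import env
s=env.state()
print(goal(s,(0.4996,-0.3114,0.15),-10.4+90))
f=env.grab_frame("top"); img=f["img"].astype(int)
b,g,r=[img[...,i] for i in range(3)]
print(img[211,333],img[190,318],img[240,333])
m=np.zeros(b.shape,np.uint8); sub=np.s_[180:250,300:365]
c=(abs(img-img[211,333]).max(2)<25); m[sub]=c[sub]*255
m=cv2.morphologyEx(m,cv2.MORPH_OPEN,np.ones((3,3)))
for z in(0.066,): 
  for c in cv2.findContours(m,cv2.RETR_EXTERNAL,cv2.CHAIN_APPROX_NONE)[0]:
    if cv2.contourArea(c)>500:
      w=(ray(f,c[:,0,:],z)[:,:2]*1000).astype(np.float32); print(cv2.fitEllipse(w),cv2.minEnclosingCircle(w))
print(ray(f,[(485,264),(470,60),(117,275),(300,272),(333,137)],0))
E
```

```text
(array([0.2044, 0.4122, 0.0585]), 'turn', np.float64(0.419), 'curyaw', np.float64(103.6), 'tilt', array([-4.e-04,  1.e-03, -1.e+00]))
[194 192 201] [238 238 237] [238 238 237]
((487.7556457519531, -160.93914794921875), (81.5164566040039, 82.481689453125), 18.334331512451172) ((487.4296569824219, -160.85914611816406), 42.375709533691406)
[[ 0.38863054 -0.44499851  0.        ]
 [ 0.79766479 -0.45718818  0.        ]
 [ 0.38961983  0.25371415  0.        ]
 [ 0.38446971 -0.09896964  0.        ]
 [ 0.64826167 -0.17441115  0.        ]]
```

The pan centre is at (0.4878,-0.161). I'll move over the right-hand case first (C).

```bash
python3 -m jog '[0.02,0.05,0,0.1, 0.05,0.1,0.01,0.2, 0.08,0.155,0.02,0.3, 0.105,0.21,0.03,0.419, 0.13,0.265,0.04,0.419, 0.155,0.32,0.05,0.419, 0.18,0.37,0.058,0.419, 0.204,0.412,0.058,0.419, 0.204,0.412,0.058,0.419]' 0 40
python3 - <<'E'
from h import *
from plant import env
s=env.state(); print(s["joints"].round(3),s["ft_force"])
print(goal(s,(0.4996,-0.3114,0.007),79.6))
f=env.grab_frame("wrist"); cv2.imwrite("pics/w1.png",f["img"])
E
```

```text
t: 1.42
tcp_pos: [0.5018, -0.3097, 0.1504]
orientation: [-2.408, -2.017, -0.001]
ft_force: [-0.7, 0.5, -0.5]
finger_gap: 0.085
[-2.790e-01  3.730e-01 -1.660e-01 -1.000e-03 -1.033e+00 -1.468e+00] [-0.70315732  0.51939206 -0.45499589]
(array([-0.0021, -0.0019,  0.1434]), 'turn', np.float64(0.005), 'curyaw', np.float64(79.9), 'tilt', array([-0.e+00,  7.e-04, -1.e+00]))
```

View pics/w1.png

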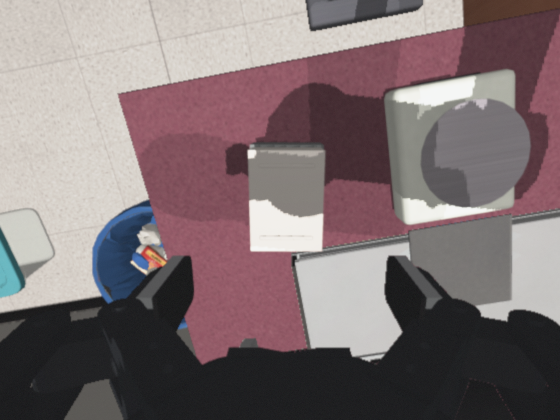

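The wrist view shows case C centred between the fingers at (287,198) and square to them. I'll descend, grip and heft.

```bash
python3 -m jog '[-0.002,-0.002,0.045,0.005, -0.002,-0.002,0.09,0.005, -0.002,-0.002,0.125,0.005, -0.002,-0.002,0.142,0.005, -0.002,-0.002,0.142,0.005, -0.002,-0.002,0.142,0.005]' 0 40
python3 - <<'E'
from h import *
from plant import env
s=env.state(); print(s["ft_force"])
f=env.grab_frame("wrist"); print(ray(f,[(120,95),(150,198),(165,250)],0))
f=env.grab_frame("scene"); cv2.imwrite("pics/s2.png",cv2.resize(f["img"][100:280,200:400],None,fx=3,fy=3,interpolation=cv2.INTER_CUBIC))
E
python3 -m jog '[0,0,0,0, 0,0,0,0, 0,0,0,0, 0,0,0,0, 0,0,0,0, 0,0,0,0]' 0.6 40
```

```text
t: 2.22
tcp_pos: [0.4991, -0.313, 0.01]
orientation: [2.414, 2.007, 0.002]
ft_force: [0.3, -0.6, 0.4]
finger_gap: 0.0857
[ 0.29240567 -0.59607742  0.39753072]
[[ 0.40563504 -0.3835541   0.        ]
 [ 0.46092518 -0.38449003  0.        ]
 [ 0.4926437  -0.38511098  0.        ]]
t: 3.08
tcp_pos: [0.5, -0.313, 0.0114]
orientation: [2.412, 2.007, 0.004]
ft_force: [0.2, 0.9, 5.8]
finger_gap: 0.0595
```

View pics/s2.png

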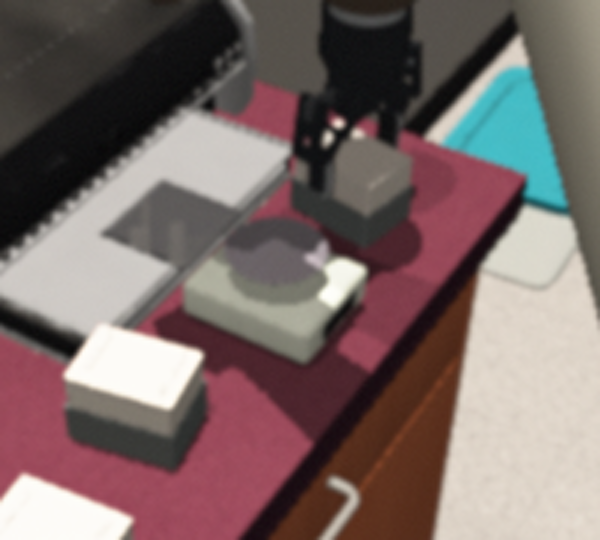

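Run:
```python
from h import *
from plant import env
s=env.state(); print(s["finger_gap"],s["ft_force"])
f=env.grab_frame("scene"); cv2.imwrite("pics/s3.png",cv2.resize(f["img"][110:200,270:370],None,fx=6,fy=6,interpolation=cv2.INTER_CUBIC))
f=env.grab_frame("wrist"); cv2.imwrite("pics/w3.png",f["img"])
```

```text
0.059526938202621414 [0.21006852 0.92139956 5.8149746 ]
```

View pics/s3.png

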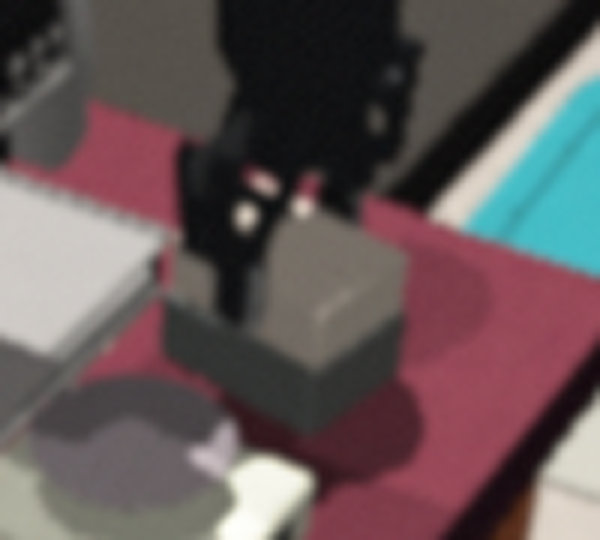

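View pics/w3.png

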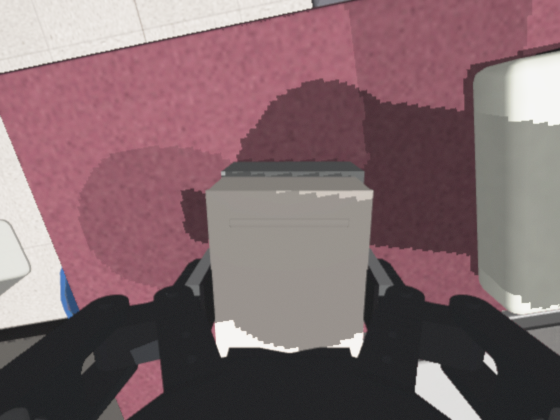

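Run:
```python
from h import *
from plant import env
s=env.state(); T=toolR(s); p=s["tcp_pos"]; print(p)
f=env.grab_frame("scene"); img=f["img"].copy()
big=cv2.resize(img[110:200,270:370],None,fx=6,fy=6,interpolation=cv2.INTER_CUBIC)
sgn=1 if T[1,0]>0 else -1
for z,c in((0.01,(0,0,255)),(0.02,(0,255,255)),(0.034,(0,255,0)),(0.064,(255,0,0))):
    q=p+T[:,0]*sgn*0.032; q[2]=z
    u=(proj(f,q)[0]-[270,110])*6; cv2.circle(big,tuple(int(v) for v in u),4,c,-1)
cv2.imwrite("pics/s4.png",big)
```

```text
[ 0.50005116 -0.3129816   0.01140463]
```

View pics/s4.png

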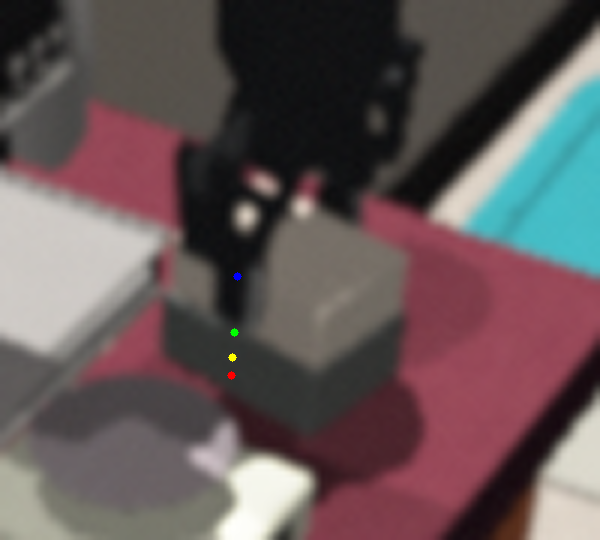

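Run:
```python
from h import *
from plant import env
f=env.grab_frame("scene"); img=f["img"][130:185,290:345].astype(float)
img=255*np.clip(img/110,0,1)**0.6
cv2.imwrite("pics/s5.png",cv2.resize(img.astype(np.uint8),None,fx=10,fy=10,interpolation=cv2.INTER_NEAREST))
```

```text
(no output)
```

View pics/s5.png

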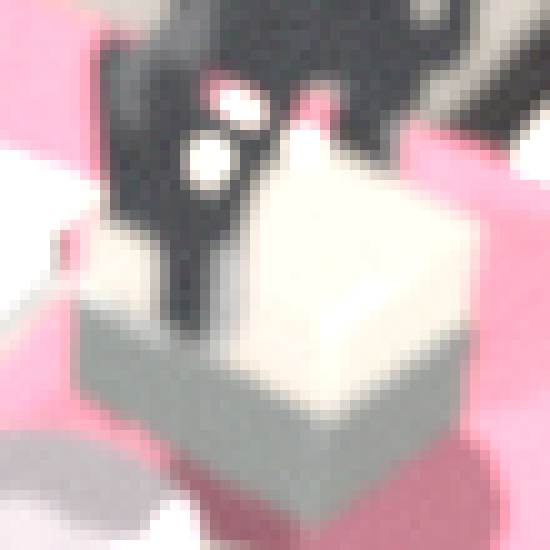

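Run:
```python
from h import *
from plant import env
s=env.state(); T=toolR(s); p=s["tcp_pos"]; n=T[:,0]*(1 if T[1,0]>0 else -1)
f=env.grab_frame("scene"); E=f["extrinsics"];o=E[:3,3]
for uv in((308.5,163.8),(313,165)):
  a=ray(f,uv,0.0)[0]-o
  for d in(.030,.036,.042,.045):
    t=(n@(p-o)+d)/(n@a); X=o+a*t; print(uv,d,(X-p).round(4),"along", ((X-p)@T[:,1]).round(4), "z",X[2].round(4))
```

```text
(308.5, 163.8) 0.03 [0.0091 0.0288 0.0249] along 0.0038 z 0.0363
(308.5, 163.8) 0.036 [0.0056 0.0356 0.0307] along -0.0008 z 0.0421
(308.5, 163.8) 0.042 [0.0021 0.0423 0.0364] along -0.0055 z 0.0478
(308.5, 163.8) 0.045 [0.0003 0.0457 0.0393] along -0.0078 z 0.0507
(313, 165) 0.03 [-0.0057  0.0316  0.0288] along -0.0113 z 0.0402
(313, 165) 0.036 [-0.0091  0.0383  0.0345] along -0.0158 z 0.0459
(313, 165) 0.042 [-0.0125  0.0451  0.0403] along -0.0203 z 0.0517
(313, 165) 0.045 [-0.0143  0.0484  0.0431] along -0.0226 z 0.0545
```

Run:
```python
from h import *
from plant import env
s=env.state(); T=toolR(s); p=s["tcp_pos"]
f=env.grab_frame("wrist"); img=cv2.convertScaleAbs(f["img"],alpha=1.6,beta=20)
print((T.T@(f["extrinsics"][:3,3]-p)).round(3))
for z,c in((0,(0,0,255)),(-0.013,(0,255,255)),(-.025,(0,255,0)),(-.04,(255,0,0))):
  for x in(-.03,.03):
    for y in(-.011,.011):
      u=proj(f,p+T@np.array([x,y,z]))[0]; cv2.circle(img,tuple(int(v) for v in u),2,c,-1)
cv2.imwrite("pics/w5.png",cv2.resize(img[180:400,130:440],None,fx=2.5,fy=2.5,interpolation=cv2.INTER_CUBIC))
```

```text
[ 0.    -0.066 -0.164]
```

View pics/w5.png

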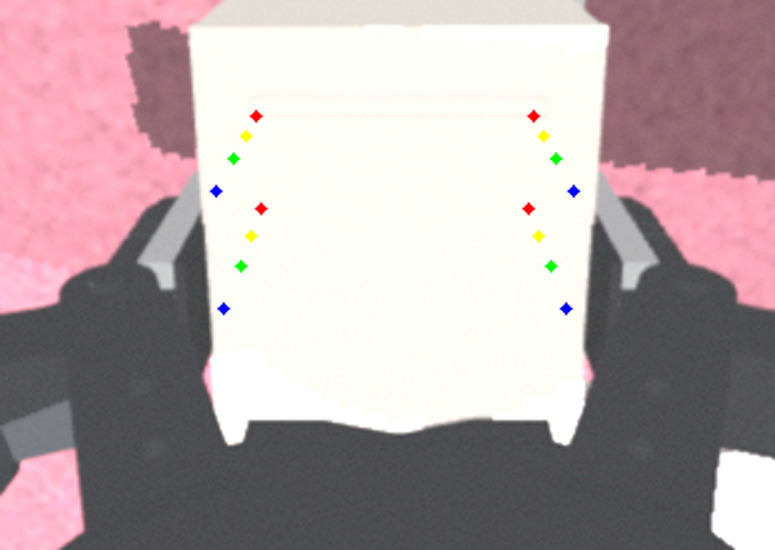

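The fingers closed on the cover: the gap is 59.5 mm and the scene view puts the tips at about 36–40 mm. So at this opening the tips stand about 26 mm behind the TCP. I'll open, go lower carefully, and check the tip height again.

```bash
python3 -m jog '[0,0,0,0, 0,0,0,0, 0,0,0,0, 0,0,0.005,0, 0,0,0.01,0, 0,0,0.014,0,0,0,0.014,0]' 0 40
python3 - <<'E'
from h import *
from plant import env
s=env.state(); print(s["tcp_pos"],s["ft_force"])
f=env.grab_frame("scene"); img=f["img"][130:185,290:345].astype(float)
img=255*np.clip(img/110,0,1)**0.6
cv2.imwrite("pics/s6.png",cv2.resize(img.astype(np.uint8),None,fx=10,fy=10,interpolation=cv2.INTER_NEAREST))
f=env.grab_frame("top"); cv2.imwrite("pics/t6.png",cv2.resize(f["img"][120:300,340:520],None,fx=3,fy=3))
f=env.grab_frame("wrist"); cv2.imwrite("pics/w6.png",f["img"])
E
```

```text
t: 4.25
tcp_pos: [0.4997, -0.3129, -0.0032]
orientation: [2.413, 2.007, 0.003]
ft_force: [0.7, 0.3, 0.3]
finger_gap: 0.0852
[ 0.4997256 -0.312879  -0.0032243] [0.65699916 0.33572862 0.33106356]
```

View pics/s6.png

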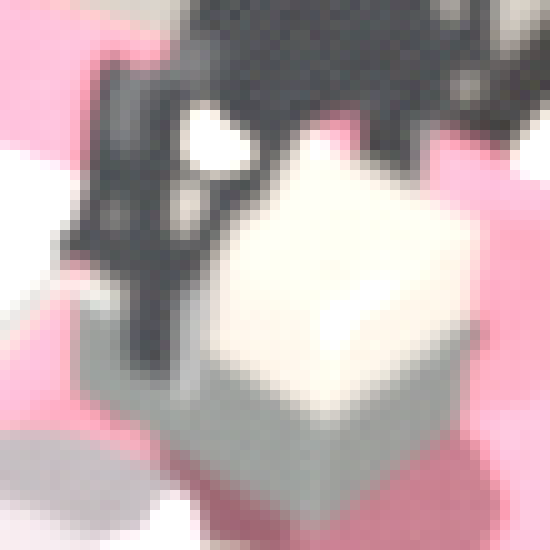

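View pics/w6.png

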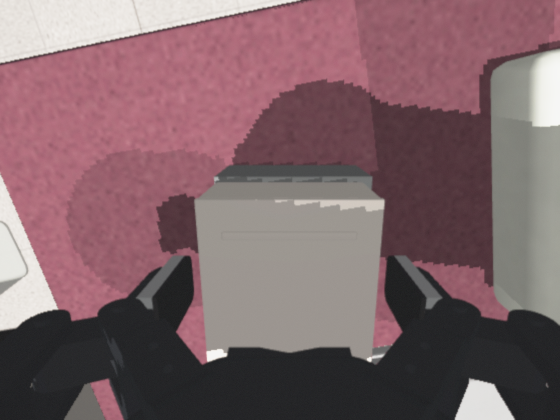

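Run:
```python
from h import *
from plant import env
s=env.state(); T=toolR(s); p=s["tcp_pos"]; n=T[:,0]*(1 if T[1,0]>0 else -1)
f=env.grab_frame("scene"); E=f["extrinsics"];o=E[:3,3]
for uv in((308.5,169.0),(305,168)):
  a=ray(f,uv,0.0)[0]-o
  for d in(.043,.05,.055):
    t=(n@(p-o)+d)/(n@a); X=o+a*t; print(uv,d,"along", ((X-p)@T[:,1]).round(4), "z",X[2].round(4))
f=env.grab_frame("wrist")
for z in(0,-.01,-.013,-.02,-.03,-.04,-.05): print(z,[proj(f,p+T@np.array([x,y,z]))[0].round(0) for x in(-.0427,) for y in(-.011,.011)])
```

```text
(308.5, 169.0) 0.043 along -0.0075 z 0.0324
(308.5, 169.0) 0.05 along -0.013 z 0.0393
(308.5, 169.0) 0.055 along -0.0169 z 0.0442
(305, 168) 0.043 along 0.0043 z 0.0294
(305, 168) 0.05 along -0.0013 z 0.0363
(305, 168) 0.055 along -0.0052 z 0.0412
0 [array([209., 226.]), array([212., 264.])]
-0.01 [array([204., 233.]), array([207., 272.])]
-0.013 [array([203., 235.]), array([206., 275.])]
-0.02 [array([199., 240.]), array([202., 281.])]
-0.03 [array([193., 248.]), array([197., 291.])]
-0.04 [array([186., 257.]), array([191., 303.])]
-0.05 [array([178., 267.]), array([183., 317.])]
```

Run:
```python
from h import *
from plant import env
s=env.state(); T=toolR(s); p=s["tcp_pos"]
f=env.grab_frame("wrist")
for y in(-.038,-.0425,-.03):
  for z in(-.0727,-.085,-.097): print(y,z,[proj(f,p+T@np.array([x,y,z]))[0].round(0) for x in(-.03,0)])
```

```text
-0.038 -0.0727 [array([187., 218.]), array([288., 218.])]
-0.038 -0.085 [array([173., 232.]), array([287., 232.])]
-0.038 -0.097 [array([154., 250.]), array([287., 250.])]
-0.0425 -0.0727 [array([186., 204.]), array([287., 204.])]
-0.0425 -0.085 [array([171., 216.]), array([287., 216.])]
-0.0425 -0.097 [array([152., 231.]), array([287., 231.])]
-0.03 -0.0727 [array([189., 243.]), array([288., 243.])]
-0.03 -0.085 [array([176., 260.]), array([287., 260.])]
-0.03 -0.097 [array([158., 282.]), array([287., 282.])]
```

The visible body edge (row 350) sits much farther back than the nominal geometry would put it, so there's room. I'll lower in small steps while watching the force.

```bash
python3 -m jog '[0,0,0.003,0, 0,0,0.006,0, 0,0,0.01,0, 0,0,0.01,0]' 0 40
python3 -m jog '[0,0,0,0, 0,0,0,0, 0,0,0,0, 0,0,0,0, 0,0,0,0]' 0.6 40
python3 - <<'E'
from h import *
from plant import env
f=env.grab_frame("scene"); img=f["img"][130:185,290:345].astype(float)
img=255*np.clip(img/110,0,1)**0.6
cv2.imwrite("pics/s7.png",cv2.resize(img.astype(np.uint8),None,fx=10,fy=10,interpolation=cv2.INTER_NEAREST))
E
```

```text
t: 5.05
tcp_pos: [0.4999, -0.3129, -0.013]
orientation: [2.413, 2.007, 0.004]
ft_force: [0.8, 1.0, -1.2]
finger_gap: 0.0851
t: 5.68
tcp_pos: [0.5001, -0.3127, -0.0127]
orientation: [2.412, 2.007, 0.004]
ft_force: [0.3, 3.6, 4.7]
finger_gap: 0.0632
```

View pics/s7.png

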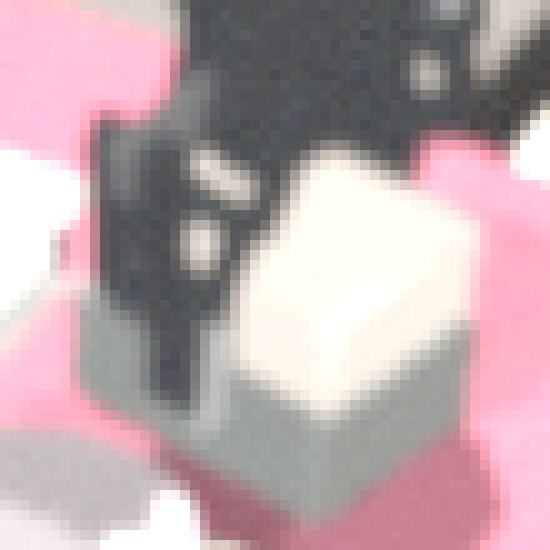

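The gap is 63.2 mm, so it now has the base, with the tips about 10–14 mm up. Lift and weigh.

```bash
python3 -m jog '[0,0,-0.01,0, 0,0,-0.025,0, 0,0,-0.04,0, 0,0,-0.05,0, 0,0,-0.05,0, 0,0,-0.05,0, 0,0,-0.05,0, 0,0,-0.05,0]' - 40
python3 - <<'E'
from h import *
from plant import env
s=env.state(); print(s["ft_force"],s["wrist_torque"],s["joint_efforts"])
f=env.grab_frame("scene"); cv2.imwrite("pics/s8.png",cv2.resize(f["img"][80:220,230:400],None,fx=3.5,fy=3.5,interpolation=cv2.INTER_CUBIC))
print(env.state()["ft_force"])
E
```

```text
t: 6.72
tcp_pos: [0.4996, -0.3126, 0.0368]
orientation: [2.413, 2.008, 0.003]
ft_force: [0.1, -0.2, -5.9]
finger_gap: 0.0633
[ 0.07757305 -0.1841402  -5.85917664] [0.03447098 0.06618176 0.00241483] [-5.96189318e-03 -4.36719346e+01  1.60715890e+01  3.85287344e+00
  9.08583112e-03 -1.03997655e-05]
[ 0.81470871 -0.74588034 -6.16110532]
```

View pics/s8.png

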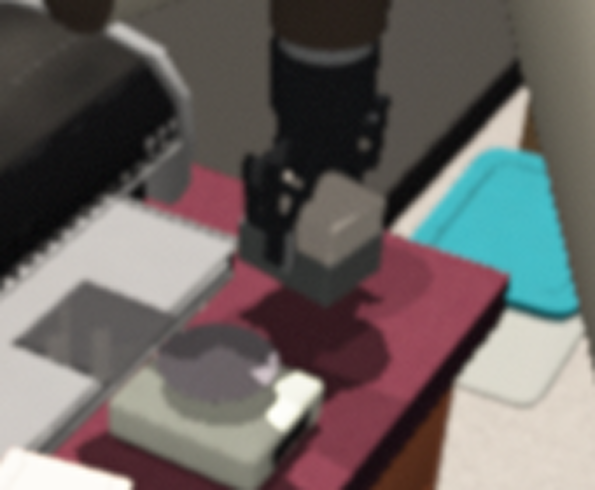

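It weighs about 6 N (0.61 kg), so this is the heavy one (a light case would read 2.7 N). Set it down gently, open, and rise to cover height.

```bash
python3 -m jog '[0,0,0.015,0, 0,0,0.03,0, 0,0,0.04,0, 0,0,0.045,0, 0,0,0.048,0, 0,0,0.05,0, 0,0,0.05,0]' - 40
python3 -m jog '[0,0,0,0, 0,0,0,0, 0,0,0,0, 0,0,-0.01,0, 0,0,-0.02,0, 0,0,-0.027,0, 0,0,-0.027,0]' 0 25
python3 -m jog '[0,0,0,0, 0,0,0,0, 0,0,0,0, 0,0,0,0, 0,0,0,0]' 0.6 25
python3 - <<'E'
from h import *
from plant import env
f=env.grab_frame("scene"); img=f["img"][130:185,290:345].astype(float)
img=255*np.clip(img/110,0,1)**0.6
cv2.imwrite("pics/s9.png",cv2.resize(img.astype(np.uint8),None,fx=10,fy=10,interpolation=cv2.INTER_NEAREST))
E
```

```text
t: 7.65
tcp_pos: [0.5003, -0.3127, -0.0126]
orientation: [2.412, 2.007, 0.004]
ft_force: [0.4, -0.3, -6.2]
finger_gap: 0.0631
t: 8.52
tcp_pos: [0.5008, -0.3129, 0.0154]
orientation: [2.411, 2.006, 0.006]
ft_force: [0.2, 0.1, -0.4]
finger_gap: 0.0854
t: 9.15
tcp_pos: [0.5009, -0.313, 0.0155]
orientation: [2.41, 2.006, 0.006]
ft_force: [-0.1, 0.0, 1.0]
finger_gap: 0.0595
```

View pics/s9.png

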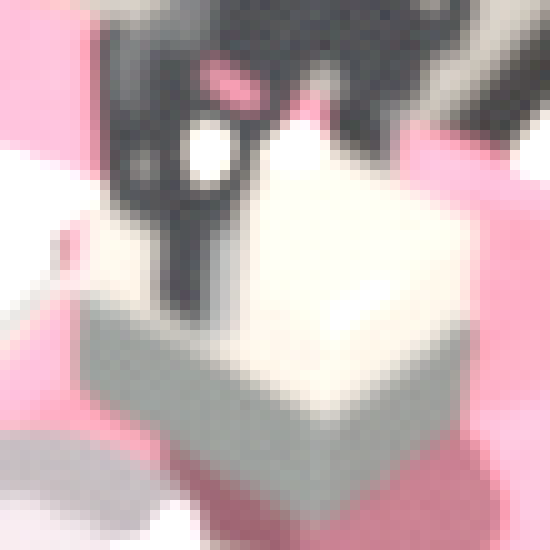

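The fingers are on the cover only. Lift it straight up.

```bash
python3 -m jog '[0,0,-0.005,0, 0,0,-0.012,0, 0,0,-0.02,0, 0,0,-0.03,0, 0,0,-0.05,0, 0,0,-0.075,0, 0,0,-0.09,0, 0,0,-0.09,0]' - 25
python3 - <<'E'
from h import *
from plant import env
s=env.state()
f=env.grab_frame("scene"); cv2.imwrite("pics/s10.png",cv2.resize(f["img"][80:220,230:400],None,fx=3.5,fy=3.5,interpolation=cv2.INTER_CUBIC))
f=env.grab_frame("top"); cv2.imwrite("pics/t10.png",cv2.resize(f["img"][120:300,340:520],None,fx=3,fy=3))
E
```

```text
t: 10.2
tcp_pos: [0.501, -0.313, 0.1069]
orientation: [2.408, 2.005, 0.009]
ft_force: [-0.0, -0.1, -0.7]
finger_gap: 0.0597
```

View pics/s10.png

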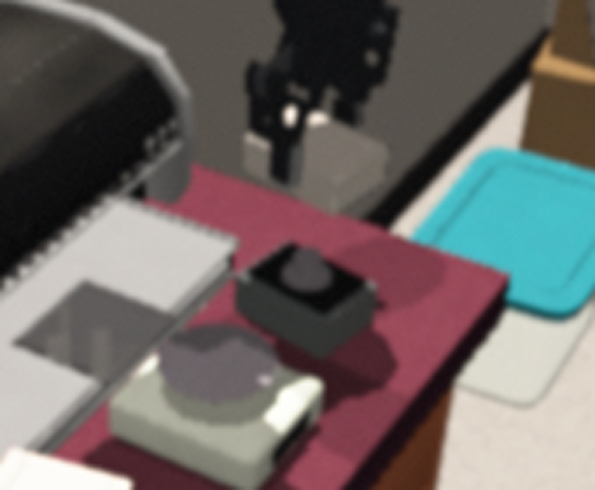

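View pics/t10.png

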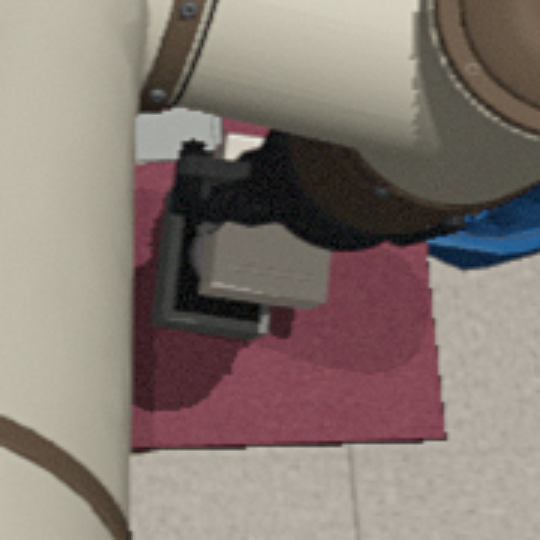

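Run:
```python
from h import *
from plant import env
f=env.grab_frame("top"); print(ray(f,[(484.5,230),(488.3,265.7),(482,205)],0))
s=env.state()
print(goal(s,(0.478,-0.42,0.107),90))
```

```text
[[ 0.45250182 -0.45062002  0.        ]
 [ 0.38528783 -0.45072583  0.        ]
 [ 0.50060572 -0.45084606  0.        ]]
(array([-0.1097, -0.0016, -0.0026]), 'turn', np.float64(-0.183), 'curyaw', np.float64(79.5), 'tilt', array([ 4.8e-03, -8.0e-04, -1.0e+00]))
```

The cover is off and the knob stands free in the middle of the base. The worktop's right edge measures y ≈ -0.451. I'll carry the cover to y = -0.415.

```bash
python3 -m jog '[-0.03,0,0,-0.05, -0.07,-0.001,0,-0.12, -0.105,-0.0025,0,-0.183, -0.105,-0.0025,0,-0.183, -0.105,-0.0025,0.04,-0.183, -0.105,-0.0025,0.07,-0.183, -0.105,-0.0025,0.07,-0.183]' - 25
python3 - <<'E'
from h import *
from plant import env
s=env.state()
print(goal(s,(0.478,-0.415,-0.0175),90))
f=env.grab_frame("top"); cv2.imwrite("pics/t11.png",cv2.resize(f["img"][120:300,340:520],None,fx=3,fy=3))
E
```

```text
t: 11.22
tcp_pos: [0.4762, -0.4134, 0.031]
orientation: [-2.219, -2.219, -0.001]
ft_force: [-0.5, -0.4, -0.4]
finger_gap: 0.0597
(array([-0.0018,  0.0019,  0.0485]), 'turn', np.float64(-0.0), 'curyaw', np.float64(90.0), 'tilt', array([-0.002 ,  0.0031, -1.    ]))
```

View pics/t11.png

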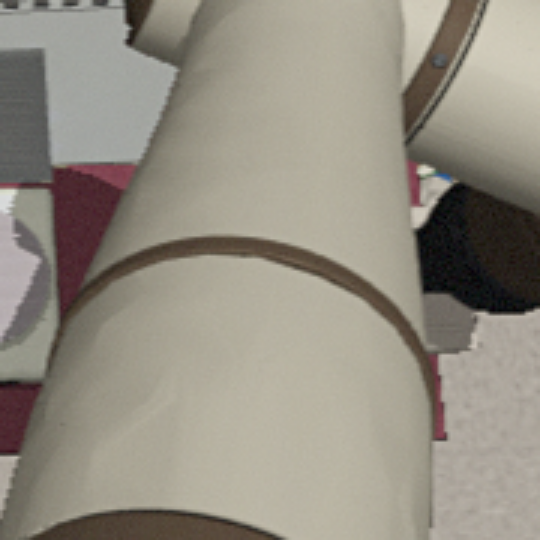

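```bash
python3 -m jog '[-0.001,0.002,0.015,0, -0.001,0.002,0.03,0, -0.001,0.002,0.04,0, -0.001,0.002,0.045,0, -0.001,0.002,0.048,0, -0.001,0.002,0.049,0, -0.001,0.002,0.049,0]' - 25
python3 - <<'E'
from h import *
from plant import env
s=env.state(); print(s["ft_force"])
f=env.grab_frame("scene"); cv2.imwrite("pics/s12.png",cv2.resize(f["img"][80:220,230:400],None,fx=3.5,fy=3.5,interpolation=cv2.INTER_CUBIC))
f=env.grab_frame("wrist"); cv2.imwrite("pics/w12.png",f["img"])
E
```

```text
t: 12.15
tcp_pos: [0.48, -0.4156, -0.0154]
orientation: [2.219, 2.221, 0.003]
ft_force: [0.0, -1.2, -1.0]
finger_gap: 0.0592
[ 0.0434112  -1.1648735  -1.00657084]
```

View pics/s12.png

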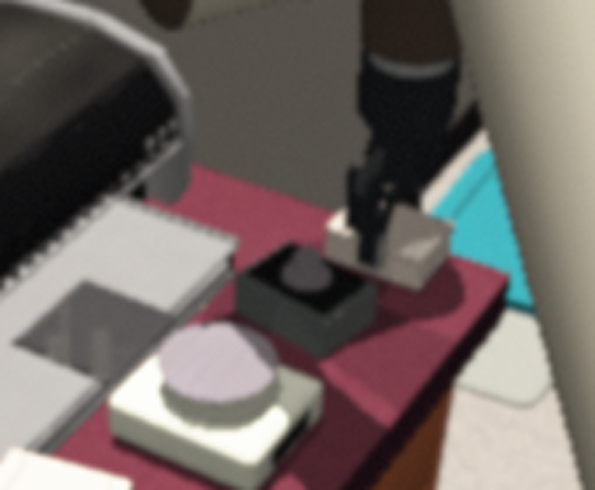

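View pics/w12.png

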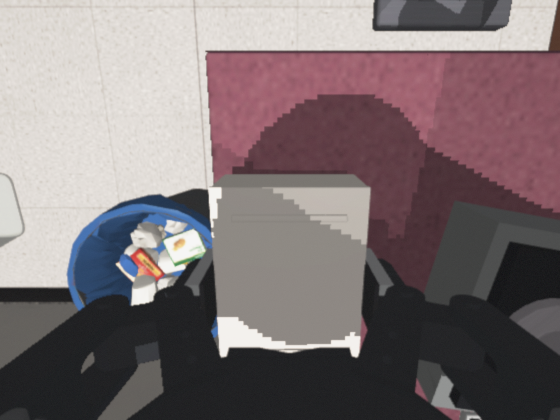

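About 5 mm of margin to the edge. I'll shift 4 mm inward, lower the last 3 mm and release.

```bash
python3 -m jog '[0.002,0,0,0, 0.004,-0.001,0.001,0, 0.004,-0.001,0.002,0, 0.004,-0.001,0.003,0, 0.004,-0.001,0.004,0, 0.004,-0.001,0.004,0]' - 25
python3 - <<'E'
from h import *
from plant import env
s=env.state(); print(s["ft_force"])
E
```

```text
t: 13.0
tcp_pos: [0.479, -0.4116, -0.0185]
orientation: [2.219, 2.221, 0.003]
ft_force: [-1.3, 1.2, 5.3]
finger_gap: 0.06
[-1.32194439  1.21255754  5.30366569]
```

```bash
python3 -m jog '[0,0,0,0, 0,0,0,0, 0,0,0,0, 0,0,-0.02,0, 0,0,-0.05,0, 0,0,-0.09,0, 0,0,-0.14,0, 0,0,-0.14,0]' 0.12 25
python3 - <<'E'
from h import *
from plant import env
s=env.state()
f=env.grab_frame("wrist"); cv2.imwrite("pics/w13.png",f["img"])
f=env.grab_frame("scene"); cv2.imwrite("pics/s13.png",cv2.resize(f["img"][80:220,230:400],None,fx=3.5,fy=3.5,interpolation=cv2.INTER_CUBIC))
E
```

```text
t: 14.0
tcp_pos: [0.4814, -0.4133, 0.1266]
orientation: [2.211, 2.215, 0.006]
ft_force: [-0.0, -0.5, -0.3]
finger_gap: 0.0751
```

View pics/w13.png

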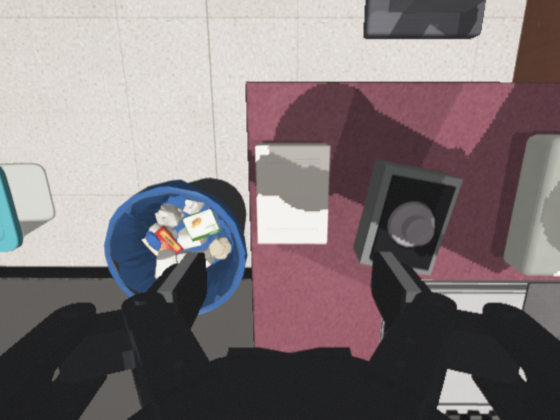

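View pics/s13.png

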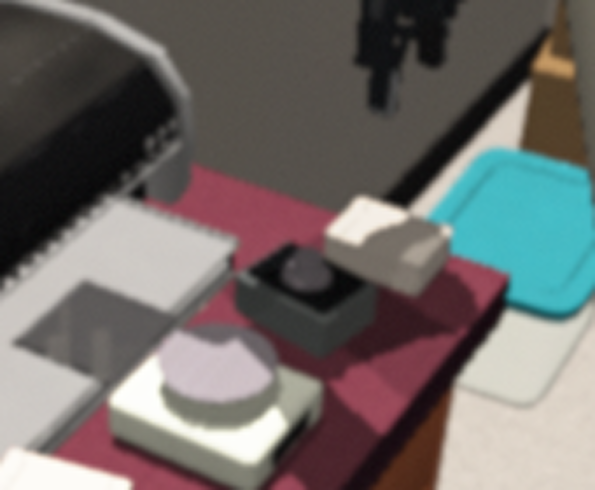

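The cover lies flat on the worktop at wrist (292,195). The open case is at (405,220), with the knob near (418,230).

Run:
```python
from h import *
from plant import env
f=env.grab_frame("wrist")
print("knob",ray(f,[(418,230)],.058)); print(proj(f,[(0.4996,-.3125,.058),(0.4996,-.3125,.045)]))
cv2.imwrite("pics/w14.png",cv2.resize(cv2.convertScaleAbs(f["img"][150:290,340:480],alpha=2),None,fx=4,fy=4,interpolation=cv2.INTER_CUBIC))
f=env.grab_frame("scene"); print(proj(f,[(0.4996,-.3125,.058)]), proj(f,[(0.4996,-.3125,.058)])*3.5-np.array([230,80])*3.5)
```

```text
knob [[ 0.49229782 -0.31381419  0.058     ]]
[[418.71047194 239.10563408]
 [412.3366327  233.21645845]]
[[317.4008931  152.85957006]] [[305.90312584 255.00849519]]
```

View pics/w14.png

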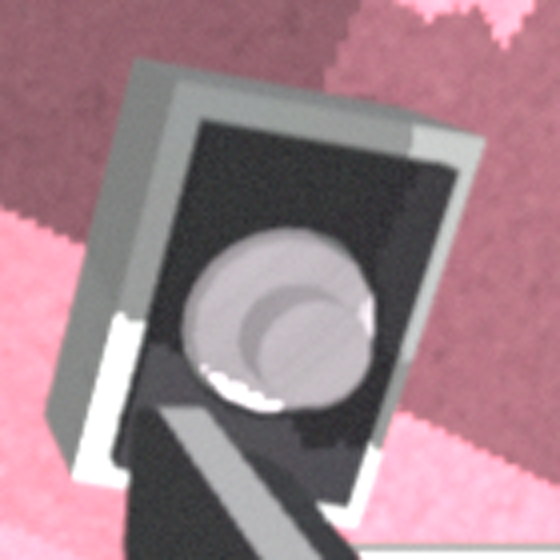

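Run:
```python
from h import *
from plant import env
print(goal(env.state(),(0.4985,-0.313,0.11),79.6))
```

```text
(array([0.0979, 0.0208, 0.0101]), 'turn', np.float64(0.182), 'curyaw', np.float64(90.0), 'tilt', array([ 1.0e-04,  1.6e-03, -1.0e+00]))
```

```bash
python3 -m jog '[0.04,0.008,0,0.1, 0.08,0.016,0.005,0.182, 0.098,0.02,0.01,0.182, 0.098,0.02,0.01,0.182, 0.098,0.02,0.01,0.182]' 0.5 50
python3 - <<'E'
from h import *
from plant import env
s=env.state(); print(goal(s,(0.4985,-0.313,0.03),79.6))
T=toolR(s); p=s["tcp_pos"]; g=s["finger_gap"]
f=env.grab_frame("wrist"); cv2.imwrite("pics/w15.png",f["img"])
print(proj(f,[(0.4985,-.313,.058)]))
for z in(0,-.01,-.02,-.025,-.03,-.04): print(z,[proj(f,p+T@np.array([-g/2,y,z]))[0].round(0) for y in(-.011,.011)],[proj(f,p+T@np.array([g/2,y,z]))[0].round(0) for y in(-.011,.011)])
f=env.grab_frame("scene"); cv2.imwrite("pics/s15.png",cv2.resize(f["img"][80:220,230:400],None,fx=3.5,fy=3.5,interpolation=cv2.INTER_CUBIC))
E
```

```text
t: 14.82
tcp_pos: [0.4977, -0.3135, 0.1097]
orientation: [-2.412, -2.011, -0.001]
ft_force: [-0.2, -0.5, 0.7]
finger_gap: 0.0429
(array([0.0006, 0.0008, 0.0797]), 'turn', np.float64(0.0), 'curyaw', np.float64(79.6), 'tilt', array([-6.0e-04,  1.5e-03, -1.0e+00]))
[[289.23376588 218.78142355]]
0 [array([249., 226.]), array([250., 264.])] [array([328., 226.]), array([327., 264.])]
-0.01 [array([246., 233.]), array([248., 272.])] [array([330., 233.]), array([329., 272.])]
-0.02 [array([243., 240.]), array([245., 281.])] [array([333., 240.]), array([331., 281.])]
-0.025 [array([242., 244.]), array([244., 286.])] [array([334., 244.]), array([333., 286.])]
-0.03 [array([240., 248.]), array([242., 292.])] [array([336., 248.]), array([334., 292.])]
-0.04 [array([237., 257.]), array([239., 303.])] [array([339., 257.]), array([337., 303.])]
```

View pics/w15.png

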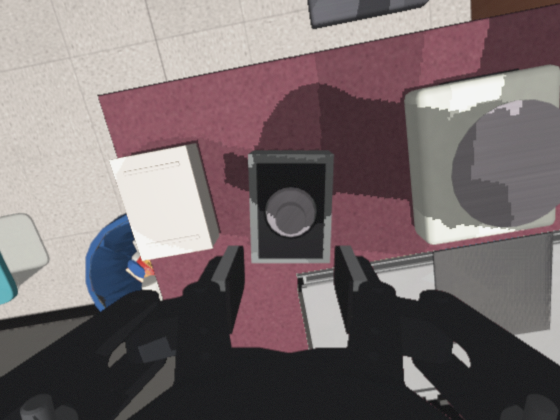

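View pics/s15.png

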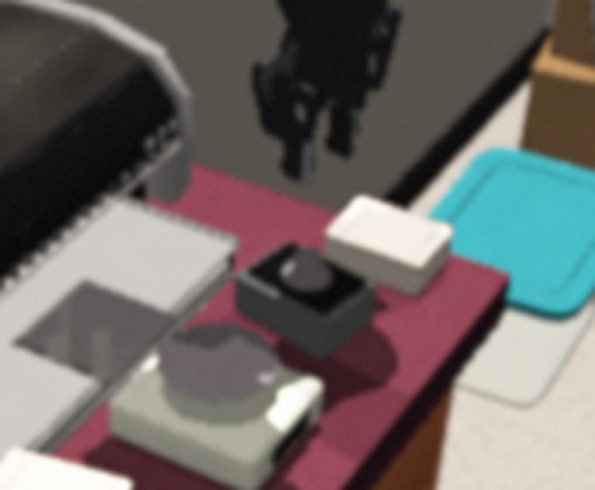

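The knob sits centred between the pads at (290,216). At this gap the tips are about 27 mm behind the TCP. I'll descend so the tips end at about 43–45 mm.

```bash
python3 -m jog '[0.0005,0.001,0.03,0, 0.0005,0.001,0.055,0, 0.0005,0.001,0.07,0, 0.0005,0.001,0.08,0, 0.0005,0.001,0.088,0, 0.0005,0.001,0.09,0, 0.0005,0.001,0.09,0]' - 50
python3 - <<'E'
from h import *
from plant import env
s=env.state(); print(s["ft_force"])
f=env.grab_frame("scene"); img=f["img"][120:175,290:345].astype(float)
img=255*np.clip(img/130,0,1)**0.6
cv2.imwrite("pics/s16.png",cv2.resize(img.astype(np.uint8),None,fx=10,fy=10,interpolation=cv2.INTER_NEAREST))
E
```

```text
t: 15.8
tcp_pos: [0.499, -0.3135, 0.0204]
orientation: [-2.414, -2.01, -0.002]
ft_force: [0.3, -0.8, 0.3]
finger_gap: 0.0426
[ 0.32936374 -0.77407683  0.3137403 ]
```

View pics/s16.png

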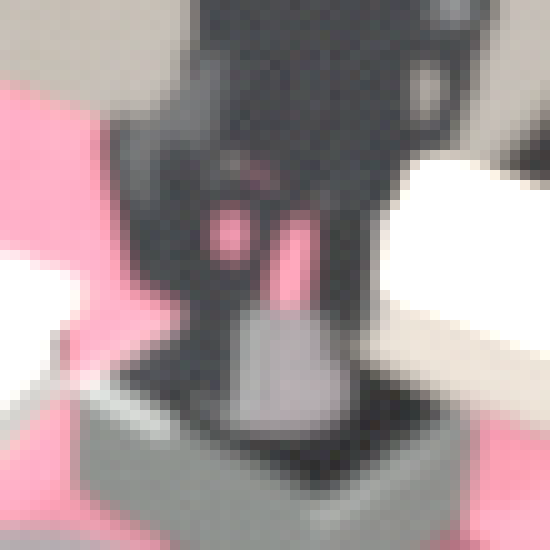

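```bash
python3 -m jog '[0,0,0,0, 0,0,0,0, 0,0,0,0, 0,0,0,0, 0,0,0,0]' 0.95 50
python3 - <<'E'
from h import *
from plant import env
s=env.state(); print(s["ft_force"])
f=env.grab_frame("scene"); img=f["img"][120:175,290:345].astype(float)
img=255*np.clip(img/130,0,1)**0.6
cv2.imwrite("pics/s17.png",cv2.resize(img.astype(np.uint8),None,fx=10,fy=10,interpolation=cv2.INTER_NEAREST))
E
```

```text
t: 16.48
tcp_pos: [0.4996, -0.3136, 0.0212]
orientation: [2.413, 2.01, 0.003]
ft_force: [-0.4, 1.9, 6.5]
finger_gap: 0.0193
[-0.42945384  1.94625519  6.49153729]
```

View pics/s17.png

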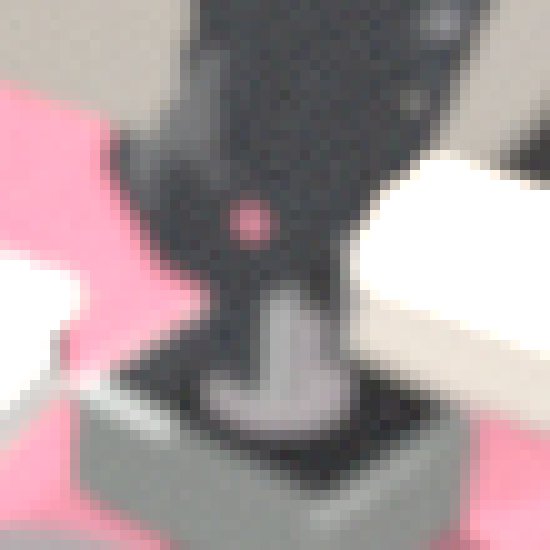

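```bash
python3 -m jog '[0,0,-0.005,0, 0,0,-0.012,0, 0,0,-0.025,0, 0,0,-0.045,0, 0,0,-0.07,0, 0,0,-0.1,0, 0,0,-0.1,0, 0,0,-0.1,0]' - 50
python3 - <<'E'
from h import *
from plant import env
s=env.state(); print(s["ft_force"]); print(goal(s,(0.4875,-0.161,s["tcp_pos"][2]),79.6))
f=env.grab_frame("scene"); cv2.imwrite("pics/s18.png",cv2.resize(f["img"][80:220,230:400],None,fx=3.5,fy=3.5,interpolation=cv2.INTER_CUBIC))
f=env.grab_frame("wrist"); cv2.imwrite("pics/w18.png",f["img"])
E
```

```text
t: 17.52
tcp_pos: [0.4985, -0.3131, 0.1202]
orientation: [-2.413, -2.01, -0.003]
ft_force: [-0.5, -0.1, -4.5]
finger_gap: 0.0195
[-0.5022374  -0.12429483 -4.51402254]
(array([ 0.1476, -0.0384,  0.0003]), 'turn', np.float64(-0.001), 'curyaw', np.float64(79.6), 'tilt', array([ 5.0e-04,  1.9e-03, -1.0e+00]))
```

View pics/s18.png

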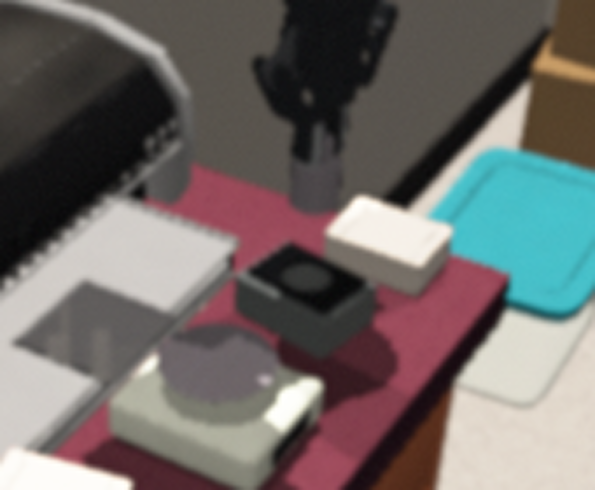

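View pics/w18.png

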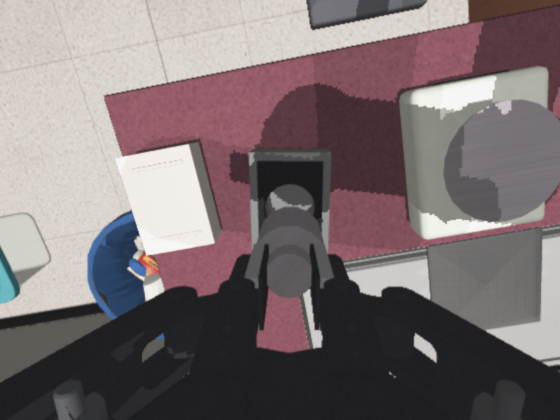

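The steel weight is up and hanging upright, at about 4.2 N. Carry it over the pan.

```bash
python3 -m jog '[0.025,-0.006,0,0, 0.06,-0.015,0,0, 0.1,-0.025,0,0, 0.13,-0.034,0,0, 0.148,-0.0385,0,0, 0.148,-0.0385,0,0, 0.148,-0.0385,0,0]' - 50
python3 - <<'E'
from h import *
from plant import env
s=env.state(); print(s["ft_force"]); print(goal(s,(0.4875,-0.161,0.0812),79.6))
f=env.grab_frame("scene"); cv2.imwrite("pics/s19.png",cv2.resize(f["img"][80:220,230:400],None,fx=3.5,fy=3.5,interpolation=cv2.INTER_CUBIC))
f=env.grab_frame("wrist"); cv2.imwrite("pics/w19.png",f["img"])
E
```

```text
t: 18.5
tcp_pos: [0.487, -0.1609, 0.1193]
orientation: [-2.412, -2.009, 0.001]
ft_force: [-0.1, -0.2, -3.4]
finger_gap: 0.0192
[-0.07935015 -0.15526384 -3.3630449 ]
(array([-0.0001,  0.0007,  0.0381]), 'turn', np.float64(-0.0), 'curyaw', np.float64(79.6), 'tilt', array([-0.0022,  0.0019, -1.    ]))
```

View pics/s19.png

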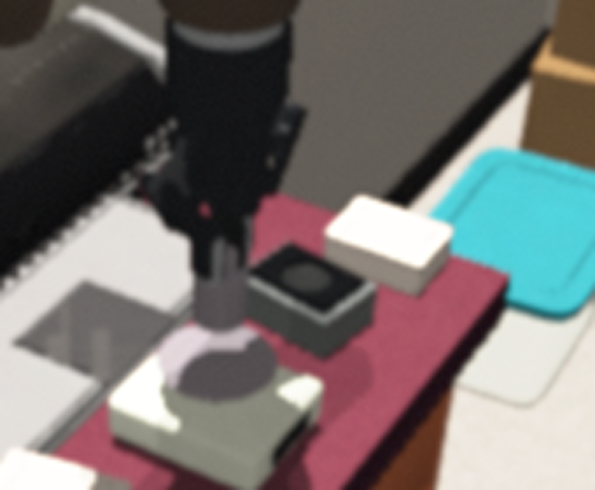

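View pics/w19.png

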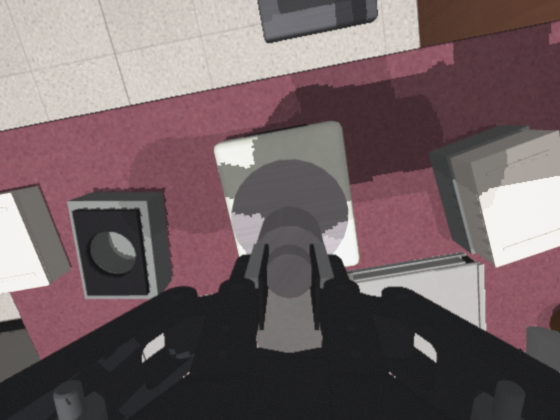

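The weight is centred above the pan. Lower it slowly until the pan takes the load.

```bash
python3 -m jog '[0,0.0005,0.01,0, 0,0.0005,0.02,0, 0,0.0005,0.028,0, 0,0.0005,0.033,0, 0,0.0005,0.035,0, 0,0.0005,0.036,0, 0,0.0005,0.037,0, 0,0.0005,0.038,0, 0,0.0005,0.039,0, 0,0.0005,0.039,0]' - 50
python3 -m jog '[0,0,0.001,0, 0,0,0.0015,0, 0,0,0.002,0, 0,0,0.002,0]' - 50
```

```text
t: 19.85
tcp_pos: [0.4876, -0.1613, 0.0806]
orientation: [-2.413, -2.008, -0.0]
ft_force: [0.6, 0.2, -2.2]
finger_gap: 0.0189
t: 20.35
tcp_pos: [0.4878, -0.1613, 0.0787]
orientation: [-2.413, -2.008, -0.0]
ft_force: [-0.1, 0.8, -1.1]
finger_gap: 0.0194
```

```bash
python3 -m jog '[0,0,0.0005,0, 0,0,0.001,0, 0,0,0.0015,0, 0,0,0.0015,0, 0,0,0.0015,0]' - 50
python3 - <<'E'
from h import *
from plant import env
for i in range(3):
    f=env.grab_frame("scene"); print(env.state()["ft_force"])
cv2.imwrite("pics/s20.png",cv2.resize(f["img"][80:220,230:400],None,fx=3.5,fy=3.5,interpolation=cv2.INTER_CUBIC))
E
```

```text
t: 20.98
tcp_pos: [0.4878, -0.1612, 0.0773]
orientation: [-2.413, -2.008, -0.001]
ft_force: [-0.9, 0.3, 0.3]
finger_gap: 0.0195
[-0.16879576  0.39226781  0.16398581]
[-1.0826851   1.65205285 -0.96199912]
[-1.41044072  0.49285477 -0.36327253]
```

View pics/s20.png

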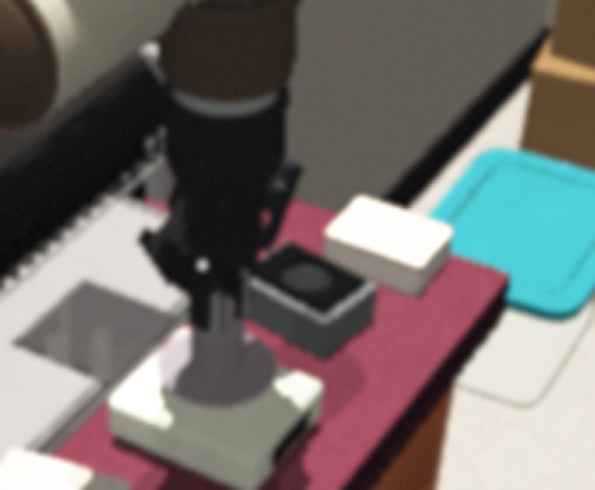

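The pan carries the load and the wrist force is about 0. Open, then retreat straight up.

```bash
python3 -m jog '[0,0,0,0, 0,0,0,0, 0,0,0,0, 0,0,0,0, 0,0,-0.01,0, 0,0,-0.03,0, 0,0,-0.06,0, 0,0,-0.1,0, 0,0,-0.13,0, 0,0,-0.13,0]' 0.5 50
python3 - <<'E'
from h import *
from plant import env
f=env.grab_frame("scene"); cv2.imwrite("pics/s21.png",cv2.resize(f["img"][100:330,170:400],None,fx=2.5,fy=2.5,interpolation=cv2.INTER_CUBIC))
f=env.grab_frame("wrist"); cv2.imwrite("pics/w21.png",f["img"])
E
```

```text
t: 22.38
tcp_pos: [0.4896, -0.1617, 0.2108]
orientation: [2.412, 2.008, 0.009]
ft_force: [-0.9, 1.3, 0.2]
finger_gap: 0.0424
```

View pics/s21.png

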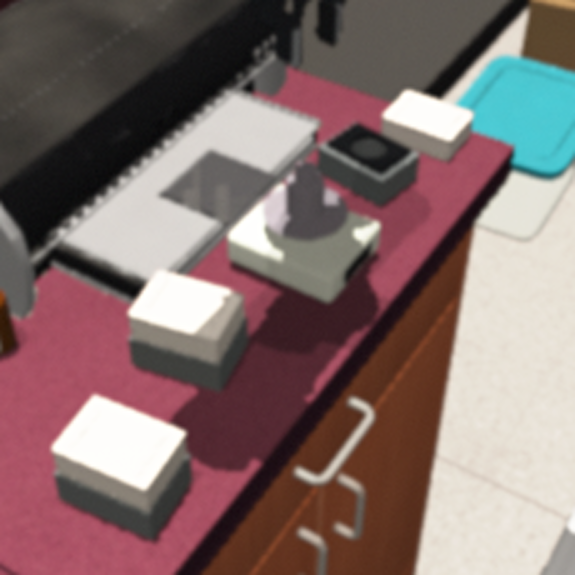

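View pics/w21.png

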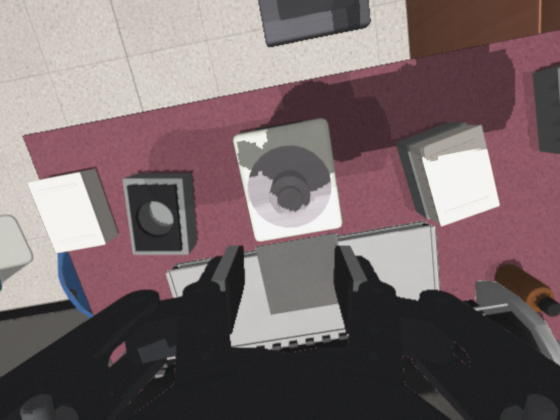

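The scene view shows the weight upright on the pan. The cover lies flat, the heavy case is upright and open, and the other two are closed. Handing in.

Run:
```python
from plant import env
print(env.close_job())
```

```text
the job is handed in; nothing more can be done
None
```

The check weight stands on the scale's pan, and I handed the job in at about 22.5 s.

**Finding the heavy case:** I hefted the right-hand case (at about 0.50, -0.31) first. It pulled about 6 N, or 0.61 kg, where a light case would pull about 2.7 N. That settled it, so I didn't lift the other two, and they stayed closed.

**Cover and weight:** I set the heavy case down upright and laid its cover flat on the worktop to its right. The weight pulled about 4 N in the air. I lowered it onto the pan until the wrist force read about zero, then let go.

**Last checks:** In the last pictures the weight is upright and close to the pan's centre. The heavy case is upright and open, the cover lies flat, and the gripper is clear. I didn't measure how far the pan went down. That it carries the weight comes from the force dropping to zero and the pictures.

**What disagreed:**
- **Fingertips:** they stand about 25–38 mm behind the TCP, depending on the opening, which is more than the description suggests. My first grip therefore closed on the cover instead of the base. I saw this from the 59.5 mm gap, released without lifting, and gripped again lower.
- **Knob grip:** the gap read 19.3 mm on the 22 mm knob, but it held.
- **Worktop edge:** I measured the right edge at y ≈ -0.451, while the clear zone is given to -0.46. I laid the cover at y ≈ -0.412, about 9 mm in from the edge by that measure, so it sticks out about 8 mm past the zone on the case side.

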